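# Hang up the scoop and slide the spice box shut

## Robot

A 6-joint arm with a two-finger parallel gripper is mounted at the origin on the work surface. World frame = base frame: x ahead of the robot, y to its left, z up, the work surface at z = 0. Lengths are in mm, angles in rad, forces in N, time in s.
With the tool pointing down it reaches from about 325 to 775 mm from the base axis. Payload 9.3 kg.
Tool frame: the origin (TCP) lies midway between the tips of the shut fingers; the grasp point (between the pads) lies 19 mm behind it; z points along the fingers, y is the line along which they close (so a half turn about z gives the same grasp; the last joint's range is limited). The gripper opens to 85 mm and grips with 20 to 120 N. Pads are 22 mm wide; open, the fingers measure 114 mm over their backs; the gripper's body (76 mm by 85 mm) begins 54 mm behind the grasp point. The pads swing forward as they close: fully open they stand 13 mm farther back than shut.
Start: joints at [-1.489, 0.259, 0.021, 1.334, 0, 1.418], TCP at [127.95, -534.907, 231.279] pointing down, gripper open.
Joint ranges: [-3.04, 3.04], [-0.91, 1.82], [-1.04, 1.36], [-1.92, 1.95], [-1.52, 1.45], [-3.14, 3.14]. Speed limits (rad/s): [2.22, 2.22, 2.79, 3.14, 3.14, 3.14].

## Interface

Orientations are given as a unit quaternion [x, y, z, w].
In Python, from rig import env gives the robot as it stands. Calls block until the motion is done:
- env.goto(position, orientation): joint-space move of the TCP to a pose.
- env.move_l(position, rotation=None, vel=150, stop_force=None): straight line of the TCP; rotation=None keeps the orientation; vel is the mean speed in mm/s. With stop_force (N) it stops when the force on the tool has changed by that much, and returns True; else False.
- env.set_joints(angles): joint-space move.
- env.set_gripper(opening, grip_force=None): opening from 0.0 (shut) to 1.0 (fully open); grip_force is the grip in N (None keeps the last); returns when the fingers have stopped.
- env.dwell(seconds).
- env.solve_ik(position, orientation): joint angles nearest the present ones, or None.
- env.capture(name): name is "side" or "top"; returns a dict with "color" (384x512x3 uint8, red, green, blue), "z_map" (384x512 float32, mm along the optical axis (not along the pixel's ray), 0 where there is no reading), "mtx" (3x3 intrinsics, pixels), "view" (4x4, takes a point from world to camera coordinates). Camera axes: x right, y down, z forward; pixel columns grow to the right and rows downward; lengths in mm; the calibration is good to about 2 mm. A picture is of the moment at which its call begins.
A pose or a line that the arm cannot do raises env.PlanningError and nothing moves.
- env.hand_in(): hands the job in; it is judged then, once.
Trained networks look in a picture, given as the dict that the camera call returned (one of the last four; its "shot" number tells which), for a name from the list of things; names that differ only in an ending like _2 or _b are one class to them, and where a whole thing is asked for, a point or a joint stands for the part that bears it (a point fixed in the world has none). Each returns a list of dicts, best first, with "p" (0 to 1); they miss things now and then, are a little off and sometimes report something else, mostly with a low value. They report only what shows in the picture. A call takes as long as a camera call.
- env.masks_of(picture, label): "region" (384x512 bool, what is visible of it).
- env.mark_of(picture, label): "point" ([x, y, z] in mm, in world coordinates, good to about 4 mm: a listed point, or the origin of a listed thing).
Readings, each from a call of its own:
- env.get_time(): time.
- env.get_joint_positions(): joint angles.
- env.get_dq(): joint speeds.
- env.get_tau(): joint torques, N m.
- env.get_tool_pos(): TCP position.
- env.get_tcp_rot(): TCP orientation.
- env.get_force(): force on the tool from outside, world axes, zero at the start.
- env.get_ft_torque(): the same for the moment, N m.
- env.get_width(): opening from 0.0 (shut) to 1.0 (fully open).
- env.get_grip_force(): force on a finger pad.
Only numpy, scipy, OpenCV 4.12 (cv2) and the standard library are available. Lean on these libraries where they do the work, as an engineer would, in place of code of your own. Each camera call takes 0.05 s, during which the arm holds its last target. There are 200 camera calls.

## Task

Put the whole-spice box away: lift the steel scoop out of it and hang it by the eye in its handle on the empty hook of the utensil rack, and slide the wooden lid fully home so that it snaps over the ridge at the mouth of the box. Leave the two glass bowls and the white jar where they stand.

Things in the scene. Friction and masses are not known exactly. Their poses are not given: they have to be found in the camera images.
- spice_box: Shallow wooden whole-spice box, 112 (x) x 230 (y) x 40 mm high, fixed to the counter. Origin: centre of its underside, z up. The lid slides along its y; the mouth where it comes out is the +y end, so the -y end lies open. Walls 7 mm thick, rim 40 mm up, inner floor 8 mm up. A low divider at x = +10 mm parts off cinnamon sticks; the scoop's cup stands in the front (-x) part.
- lid (a joint): How far the lid is drawn out (m) to the box's +y: 0 = home at its stop; starts 0.085 to 0.115. A captive 5 mm board in side grooves, top 35 mm above the counter. Slides with 1.5 N friction and light drag; from 0.010 a bead under it meets a springy brass ridge on the mouth wall: a push of about 8 to 12 N forces it over, and below 0.004 it snaps home and stays. The scoop in the box blocks it.
- lid_pull (a point): Centre of the top of the lid's pull, a dark wooden bar standing on the lid near its mouth end: 60 mm along the box's x, 12 mm thick along its y, 18 mm high (top 53 mm above the counter). It moves with the lid; axes are the box's. Lid home: 97 mm from the box's origin along +y.
- scoop: Loose steel scoop, about 70 g: cup 42 mm across, 37 mm high, origin at the centre of the cup's underside, z up; flat handle along -x, 14 mm wide, 5 mm thick (32 to 37 mm above the origin), ending in an eye; 157 mm long in all. Starts level, cup on the box floor near the -y end, handle lying over the -x rim and out toward the robot, yaw within 0.2 rad of the box's.
- scoop_eye (a point): Centre of the eye at the end of the scoop's handle: a ring of 27 mm outside and 17 mm hole diameter, 5 mm thick; 122 mm from the cup's axis along -x. Axes are the scoop's; the hole runs along z.
- scoop_grip (a point): A good place to grip the handle: mid thickness, 85 mm from the cup's axis along -x, 37 mm from the eye's centre. Axes are the scoop's; the fingers close along its y (14 mm).
- empty_hook: The empty one of three fixed S-hooks of 6 mm steel rod, 95 mm apart on the bar of a fixed steel rack; which one varies. Bar 12 mm thick, 272 mm up, between posts 310 mm apart; base plate 130 x 340 x 6 mm. Origin on the bar's axis, y along the bar, z up; it opens to -x. The others carry a tea strainer (72 mm wide) and a slotted turner (56 mm), hanging to 40 mm above the counter.
- hook_tip (a point): Upper free end of the empty hook's rod, 41 mm before the bar's axis and 20 mm below it. From here the rod runs straight down and toward the bar for 30 mm, 30 degrees off vertical (direction +0.5 x, -0.87 z in the hook's axes), then on into the narrow trough. Axes are the hook's.
- hook_seat (a point): The bottom of the hook's trough (centre of the 6 mm rod), 16 mm before the bar's axis and 57.5 mm below it, 214 mm above the counter. A thing that hangs on the hook has its eye here. Axes are the hook's.
- glass_bowl_a: Small clear glass bowl, 84 mm across, 36 mm high, nearer the robot, left. Origin: centre of its underside.
- glass_bowl_b: Small clear glass bowl, 84 mm across, 36 mm high, behind the box. Origin: centre of its underside.
- jar: White plastic jar, 54 mm across, 85 mm high, behind the box. Origin: centre of its underside.

How it is judged:
By the outcome, as a careful person would: the job done as asked, in the order asked, and still so for the second after the job is handed in, with the robot touching nothing.
It also fails if it takes over 56 s, if anything falls off the work surface, if the arm or the gripper's body presses on something with over 40 N, if the wrist force passes 120 N, or if a joint passes its speed limit or range.

## Working session

There is one attempt and no reset: what is moved stays moved. The work goes in short steps, each a Python script; the robot and the scene stay as the last script left them, time stands still between calls to the robot, and variables do not carry over. Pictures are saved under pics/ and viewed, at most 11 in all, crops included, and the job is handed in when it is done.

```bash
mkdir -p pics; ls; cat > h.py <<'E'
import numpy as np, cv2
from rig import env
from scipy.spatial.transform import Rotation as R
def world(pic, mask):
    z=pic["z_map"]; v,u=np.nonzero(mask&(z>0)); zz=z[v,u]; K=pic["mtx"]
    c=np.stack([(u-K[0,2])/K[0,0]*zz,(v-K[1,2])/K[1,1]*zz,zz,np.ones_like(zz)])
    return (np.linalg.inv(pic["view"])@c)[:3].T
def proj(pic,p):
    c=pic["view"]@np.append(p,1); q=pic["mtx"]@c[:3]; return q[:2]/q[2]
E
python3 - <<'E'
from h import *
for n in("side","top"):
    p=env.capture(n); cv2.imwrite(f"pics/{n}0.png",p["color"][:,:,::-1])
    np.savez(f"/tmp/{n}0.npz",**{k:p[k] for k in("color","z_map","mtx","view")})
    print(n,np.linalg.inv(p["view"])[:3].round(2).tolist())
    for l in "spice_box lid lid_pull scoop scoop_eye scoop_grip empty_hook hook_tip hook_seat glass_bowl_a jar".split():
        r=env.mark_of(p,l)
        print(l,[(round(float(d["p"]),2),np.round(d["point"],1).tolist(),proj(p,d["point"]).round().tolist()) for d in r[:3]])
print(env.get_time(), env.get_tcp_rot())
E
```

```text
pics
rig.py
side [[0.98, -0.1, 0.15, 390.52], [-0.18, -0.47, 0.86, -909.86], [-0.01, -0.88, -0.48, 682.97]]
spice_box [(0.78, [572.0, 143.5, -1.3], [253.0, 215.0])]Traceback (most recent call last):
  File "<stdin>", line 7, in <module>
ValueError: it knows: empty_hook, glass_bowl, hook_seat, hook_tip, jar, lid_pull, scoop, scoop_eye, scoop_grip, spice_box
```

```bash
python3 - <<'E'
from h import *
for n in("side","top"):
    p=env.capture(n); cv2.imwrite(f"pics/{n}0.png",p["color"][:,:,::-1])
    np.savez(f"/tmp/{n}0.npz",**{k:p[k] for k in("color","z_map","mtx","view")})
    print(n,np.linalg.inv(p["view"])[:3].round(2).tolist())
    for l in "spice_box lid_pull scoop scoop_eye scoop_grip empty_hook hook_tip hook_seat glass_bowl jar".split():
        r=env.mark_of(p,l)
        print(l,[(round(float(d["p"]),2),np.round(d["point"],1).tolist(),proj(p,d["point"]).round().tolist()) for d in r[:3]])
print(env.get_time(), env.get_tcp_rot())
E
```

```text
side [[0.98, -0.1, 0.15, 390.52], [-0.18, -0.47, 0.86, -909.86], [-0.01, -0.88, -0.48, 682.97]]
spice_box [(0.86, [575.7, 139.5, -0.9], [255.0, 215.0])]
lid_pull [(0.63, [484.5, 333.7, 54.1], [223.0, 180.0])]
scoop [(0.73, [589.3, 66.1, 3.8], [262.0, 225.0])]
scoop_eye [(0.52, [489.1, -12.7, 41.0], [236.0, 233.0])]
scoop_grip [(0.76, [522.9, 9.8, 44.1], [246.0, 227.0])]
empty_hook [(0.46, [673.9, -213.1, 269.3], [320.0, 193.0])]
hook_tip [(0.5, [653.7, -173.4, 251.8], [307.0, 193.0])]
hook_seat [(0.66, [661.2, -198.2, 217.6], [312.0, 209.0])]
glass_bowl [(0.58, [334.0, 331.0, -0.6], [186.0, 196.0]), (0.5, [774.9, 122.5, -3.7], [309.0, 212.0])]
jar [(0.65, [764.9, 224.2, 1.7], [299.0, 198.0])]
top [[-0.03, -0.98, 0.18, 334.67], [-1.0, 0.02, -0.02, 23.22], [0.01, -0.18, -0.98, 1315.82]]
spice_box [(0.68, [572.3, 141.0, -1.0], [224.0, 190.0])]
lid_pull [(0.83, [486.7, 335.6, 52.7], [167.0, 213.0]), (0.22, [573.5, 140.0, -0.5], [224.0, 190.0])]
scoop [(0.7, [592.4, 63.5, 4.6], [244.0, 184.0])]
scoop_eye [(0.66, [492.2, -9.2, 41.3], [265.0, 209.0])]
scoop_grip [(0.52, [523.3, 12.5, 40.0], [258.0, 201.0]), (0.31, [766.7, 222.1, -3.7], [202.0, 141.0])]
empty_hook [(0.58, [667.9, -218.9, 277.0], [334.0, 140.0])]
hook_tip [(0.73, [667.9, -218.6, 277.2], [334.0, 140.0]), (0.41, [654.3, -179.0, 251.5], [319.0, 147.0])]
hook_seat [(0.46, [665.2, -194.9, 219.1], [322.0, 147.0])]
glass_bowl [(0.92, [334.3, 330.4, -1.1], [171.0, 257.0]), (0.61, [775.5, 121.9, -4.6], [228.0, 138.0])]
jar [(0.63, [768.2, 224.2, -4.2], [201.0, 141.0]), (0.55, [591.1, 63.9, 3.8], [244.0, 185.0])]
1.2 [ 9.93113951e-01  1.17152381e-01 -1.02817994e-05  1.42968209e-05]
```

View pics/side0.png

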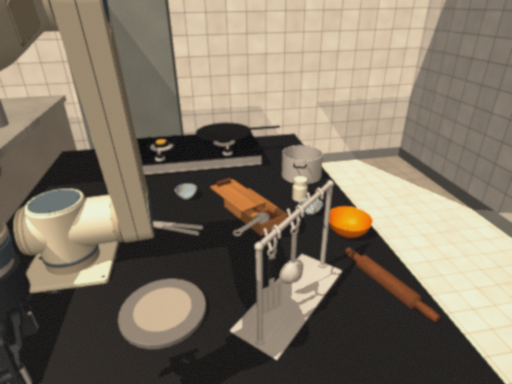

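View pics/top0.png

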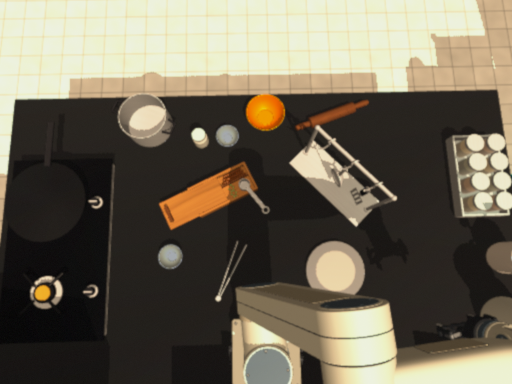

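```bash
python3 - <<'E'
from h import *
a=np.load("/tmp/side0.npz");b=np.load("/tmp/top0.npz")
A=a["color"][170:350,215:355,::-1];B=b["color"][110:240,145:405,::-1]
A=cv2.resize(A,None,fx=3.3,fy=3.3,interpolation=cv2.INTER_CUBIC);cv2.imwrite("pics/sideA.png",A)
B=cv2.resize(B,None,fx=3,fy=3,interpolation=cv2.INTER_CUBIC);cv2.imwrite("pics/topB.png",B)
for n,p in(("side",a),("top",b)):
    m=np.ones((384,512),bool);w=world(p,m)
    def sel(lo,hi,x0,x1,y0,y1): return w[(w[:,2]>lo)&(w[:,2]<hi)&(w[:,0]>x0)&(w[:,0]<x1)&(w[:,1]>y0)&(w[:,1]<y1)]
    s=sel(262,290,500,850,-420,0); 
    c=s[:,:2].mean(0);u,d,vt=np.linalg.svd(s[:,:2]-c);t=(s[:,:2]-c)@vt[0]
    print(n,"bar",len(s),s.mean(0).round(1),vt[0].round(3),d.round(1),t.min(),t.max(),"ends",(c+vt[0]*t.min()).round(1),(c+vt[0]*t.max()).round(1),np.median(s[:,2]))
    s=sel(5,60,400,720,0,380)
    hull=cv2.minAreaRect(s[(s[:,2]>25)&(s[:,1]>60)][:,:2].astype(np.float32));print("box",hull)
    s=sel(45,70,400,560,290,370);print("pull",len(s),s.mean(0).round(1) if len(s) else 0, cv2.minAreaRect(s[:,:2].astype(np.float32)) if len(s) else 0)
    s=sel(30,60,450,560,-40,50);print("handle",len(s),s.mean(0).round(1),np.linalg.svd(s[:,:2]-s[:,:2].mean(0))[2][0], s[:,2].std())
    s=sel(2,12,500,850,-420,0);print("base",cv2.minAreaRect(s[:,:2].astype(np.float32)))
E
```

```text
side bar 589 [ 595.7 -289.3  275.4] [-0.721 -0.692] [2106.    98.8] -169.59707852323896 134.82330425962766 ends [ 718.1 -171.8] [ 498.4 -382.6] 275.9482459030969
box ((549.972900390625, 192.3430938720703), (115.30606079101562, 343.2461853027344), 24.953292846679688)
pull 44 [485.7 328.7  50.6] ((484.4243469238281, 331.8269348144531), (59.42070007324219, 18.87762451171875), 29.266998291015625)
handle 107 [519.    6.7  43.3] [-0.77384871 -0.63337049] 1.9081016734089353
base ((674.4536743164062, -210.87144470214844), (350.0290832519531, 418.644775390625), 0.18293769657611847)
top bar 444 [ 608.  -271.5  277.1] [-0.72  -0.694] [1828.4   84.6] -151.1397058839125 152.87204834523078 ends [ 716.8 -166.6] [ 497.9 -377.5] 277.32935135015146
box ((550.6917114257812, 193.35372924804688), (113.40238952636719, 341.6935729980469), 24.876970291137695)
pull 61 [486.3 330.9  53.4] ((486.19488525390625, 331.5855712890625), (60.029964447021484, 12.458925247192383), 23.9156551361084)
handle 109 [522.4  10.8  45.3] [-0.77726405 -0.62917454] 2.804233315103336
base ((674.9297485351562, -209.94627380371094), (419.892333984375, 349.7001647949219), 89.97235870361328)
```

View pics/sideA.png

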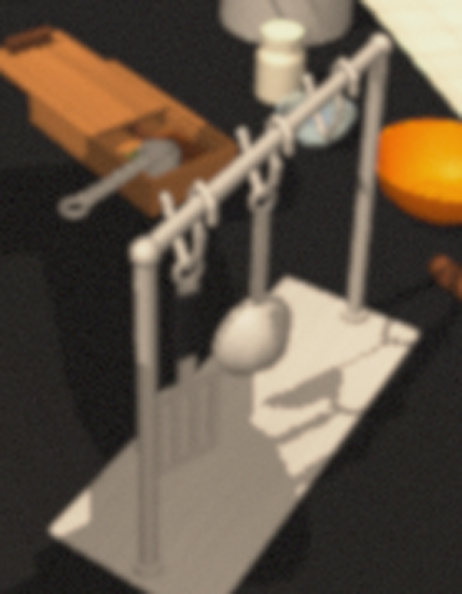

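View pics/topB.png

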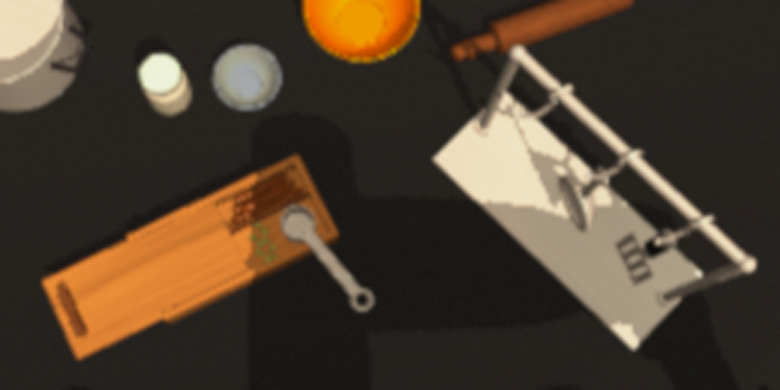

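```bash
cat >> h.py <<'E'
HYAW=np.arctan2(-.72,.693)
def scoopR(yaw,th=0):  # yaw of scoop x, th = cup-down tilt
    return R.from_euler("z",yaw)*R.from_euler("y",th)
def tool(eye,Rs,flip,back=0.):
    """TCP pose that puts the eye at `eye`; flip: half turn about tool z"""
    Rt=Rs*(R.from_euler("z",np.pi) if flip else R.identity())*R.from_euler("x",np.pi)
    z=Rt.apply([0,0,1]); return np.array(eye)+Rs.apply([37,0,0])+(19-back)*z, Rt.as_quat()
def hook(p,O): # point in hook axes -> world
    return np.array(O)+R.from_euler("z",HYAW).apply(p)
E
python3 - <<'E'
from h import *
O=hook([16,0,57.5],[664.3,-197.2,214.5]); print("O",O.round(1),"tip",hook([-41,0,-20],O).round(1))
for flip in(0,1):
    e=np.array([491,-11,42.5]);Rs=scoopR(.655)
    L=[("pick",tool(e,Rs,flip)),("lift",tool(e+[0,0,120],Rs,flip))]
    hy=HYAW+np.pi
    for th,p in((0,(-61,0,30)),(30,(-61,0,14.6)),(30,(-29,0,-41)),(60,(-21,0,-54)),(82,(-18,0,-60))):
        L.append((f"h{th}",tool(hook(p,O),scoopR(hy,np.radians(th)),flip)))
    for n,(p,q) in L:
        j=env.solve_ik(p,q);print(flip,n,p.round(),None if j is None else np.round(j,2))
by=np.radians(24.9+90)
for yaw in(by,by-np.pi,by-np.pi/2,by+np.pi/2):
    q=(R.from_euler("z",yaw)*R.from_euler("x",np.pi)).as_quat()
    print("lid",np.round(yaw,2),[None if (j:=env.solve_ik(p,q)) is None else np.round(j,2) for p in([470,370,42],[530,235,42])])
p=env.capture("top")
for n in ("side","top"):
    p=env.capture(n); r=env.masks_of(p,"empty_hook")
    for d in r[:1]:
        w=world(p,d["region"]);o=(w-O);o=R.from_euler("z",-HYAW).apply(o)
        print(n,d["p"],d["region"].sum(),np.median(o,0)); print(o[np.argsort(o[:,2])].round(0)[::3].tolist())
E
```

```text
O [ 675.4 -208.7  272. ] tip [ 647.  -179.2  252. ]
0 pick [520.  12.  24.] [-0.14  0.36 -0.41  0.81  0.    2.35]
0 lift [520.  12. 144.] [-0.14  0.25 -0.22  1.1   0.    2.35]
0 h0 [ 607. -138.  283.] [-0.36  0.38  0.33  1.52  0.    0.45]
0 h30 [ 617. -149.  252.] [-0.24  0.14 -0.21  0.77 -0.27  0.5 ]
0 h30 [ 640. -172.  196.] [-0.28  0.21 -0.27  0.63 -0.25  0.47]
0 h60 [ 659. -192.  176.] [-0.19  0.25 -0.73 -0.36 -0.52  0.34]
0 h82 [ 672. -206.  173.] [-0.17  0.55 -0.95 -1.33 -0.63  0.1 ]
1 pick [520.  12.  23.] [-0.14  0.36 -0.41  0.81  0.   -0.79]
1 lift [520.  12. 144.] [-0.14  0.25 -0.22  1.1   0.   -0.79]
1 h0 [ 607. -138.  283.] [-0.36  0.38  0.33  1.52  0.   -2.7 ]
1 h30 [ 617. -149.  252.] [-0.24  0.14 -0.21  0.77 -0.27 -2.64]
1 h30 [ 640. -172.  196.] [-0.28  0.21 -0.27  0.63 -0.25 -2.67]
1 h60 [ 659. -192.  176.] [-0.19  0.25 -0.73 -0.36 -0.52 -2.8 ]
1 h82 [ 672. -206.  173.] [-0.17  0.55 -0.95 -1.33 -0.63 -3.04]
lid 2.01 [array([ 0.53,  0.45, -0.19,  0.93,  0.  ,  1.66]), array([ 0.27,  0.43, -0.24,  0.91,  0.  ,  1.41])]
lid -1.14 [array([ 0.53,  0.45, -0.19,  0.93,  0.  , -1.48]), array([ 0.27,  0.43, -0.24,  0.91,  0.  , -1.73])]
lid 0.43 [array([ 0.53,  0.45, -0.19,  0.93,  0.  , -3.05]), array([ 0.27,  0.43, -0.24,  0.91,  0.  ,  2.98])]
lid 3.58 [array([ 0.53,  0.45, -0.19,  0.93,  0.  ,  0.09]), array([ 0.27,  0.43, -0.24,  0.91,  0.  , -0.16])]
top 0.5 37 [ -6.97523966  -4.44675887 -25.57240265]
[[88.0, 15.0, -273.0], [-18.0, -1.0, -53.0], [-10.0, -2.0, -50.0], [-5.0, -4.0, -44.0], [-10.0, -4.0, -43.0], [-5.0, -7.0, -37.0], [-5.0, -8.0, -26.0], [-4.0, -8.0, 2.0], [-8.0, -6.0, 6.0], [7.0, -13.0, 9.0], [-0.0, -6.0, 10.0], [3.0, -11.0, 12.0], [4.0, -9.0, 15.0]]
```

```bash
cat >> h.py <<'E'
def see(label,names=("side","top")):
    for n in names:
        p=env.capture(n); r=env.mark_of(p,label)
        print(n,label,[(round(float(d["p"]),2),np.round(d["point"],1).tolist()) for d in r[:2]])
E
python3 - <<'E'
from h import *
e=np.array([491.,-11,42.5]);Rs=scoopR(.655)
p,q=tool(e,Rs,0)
env.set_gripper(0.5,grip_force=80)
env.goto(p+[0,0,110],q); see("scoop_grip"); see("scoop_eye")
env.move_l(p+[0,0,0.],vel=120,stop_force=15)
env.set_gripper(0,grip_force=80); print("w",env.get_width(),env.get_grip_force(),env.get_tool_pos())
env.move_l(p+[0,0,90.],vel=100); print(env.get_force(),env.get_time())
env.move_l(p+[0,0,260.],vel=200)
see("scoop_eye");see("scoop_grip");see("scoop")
print("exp eye",e+[0,0,260])
pic=env.capture("side");cv2.imwrite("pics/s2.png",cv2.resize(pic["color"][100:300,180:400,::-1],None,fx=3,fy=3,interpolation=cv2.INTER_CUBIC));print(env.get_time())
E
```

```text
side scoop_grip [(0.55, [525.2, 10.9, 42.6])]
top scoop_grip []
side scoop_eye [(0.53, [489.6, -11.5, 38.0])]
top scoop_eye []
w 0.13682659960884835 77.92994499206543 [520.67831437  11.47684817  23.87064386]
[-0.20529294  0.01170587 -0.4742    ] 7.2667
side scoop_eye [(0.68, [492.3, -10.2, 300.3])]
top scoop_eye [(0.45, [333.7, 326.6, -1.5])]
side scoop_grip []
top scoop_grip []
side scoop []
top scoop []
exp eye [491.  -11.  302.5]
8.9167
```

View pics/s2.png

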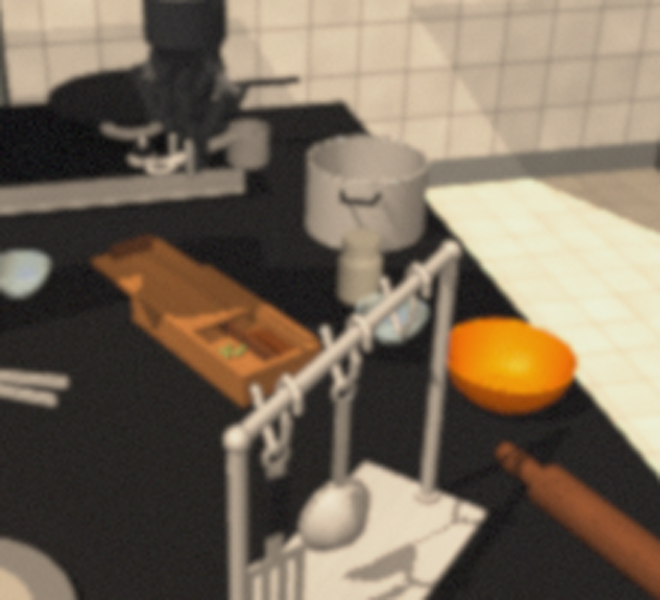

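```bash
cat >> h.py <<'E'
O=np.array([675.4,-208.7,272.]); HY=HYAW+np.pi
def hp(p,th,O=O): return tool(hook(p,O),scoopR(HY,np.radians(th)),0)
E
python3 - <<'E'
from h import *
x=env.get_tool_pos()
p,q=hp((-61,0,14.6),30)
env.goto([540,-30,320],tool([0,0,0],scoopR(HY,0),0)[1])
env.goto(*hp((-90,0,30),30))
env.move_l(p,q,vel=120)
print("exp eye",hook((-61,0,14.6),O).round(1),env.get_time())
for l in("scoop_eye","hook_tip","hook_seat","empty_hook"): see(l)
S=env.capture("side");T=env.capture("top")
np.savez("/tmp/s3.npz",**{k:S[k] for k in("color","z_map","mtx","view")});np.savez("/tmp/t3.npz",**{k:T[k] for k in("color","z_map","mtx","view")})
print([proj(S,hook(c,O)).round(1).tolist() for c in((-61,0,14.6),(-41,0,-20),(-16,0,-57.5),(0,0,0))])
print([proj(T,hook(c,O)).round(1).tolist() for c in((-61,0,14.6),(-41,0,-20),(-16,0,-57.5),(0,0,0))])
a=cv2.resize(S["color"][150:240,265:345,::-1],None,fx=6,fy=6,interpolation=cv2.INTER_CUBIC)
b=cv2.resize(T["color"][100:190,280:333,::-1],None,fx=6,fy=6,interpolation=cv2.INTER_CUBIC)
cv2.imwrite("pics/c3.png",np.hstack([a,b]))
E
```

```text
exp eye [ 633.1 -164.8  286.6] 11.625
side scoop_eye [(0.71, [631.2, -166.4, 281.3])]
top scoop_eye [(0.42, [637.4, -164.6, 282.3])]
side hook_tip [(0.63, [654.5, -175.9, 253.3]), (0.24, [673.7, -209.3, 272.0])]
top hook_tip [(0.39, [653.2, -175.1, 248.4])]
side hook_seat [(0.43, [657.7, -199.8, 215.2])]
top hook_seat [(0.5, [662.9, -194.9, 215.7])]
side empty_hook [(0.54, [673.8, -211.7, 267.4])]
top empty_hook [(0.51, [668.6, -216.9, 275.7]), (0.25, [767.6, 223.2, -0.9])]
[[298.4, 179.7], [304.8, 194.1], [312.8, 209.9], [320.4, 191.6]]
[[317.0, 150.9], [319.6, 149.7], [322.8, 147.7], [329.8, 138.6]]
```

View pics/c3.png

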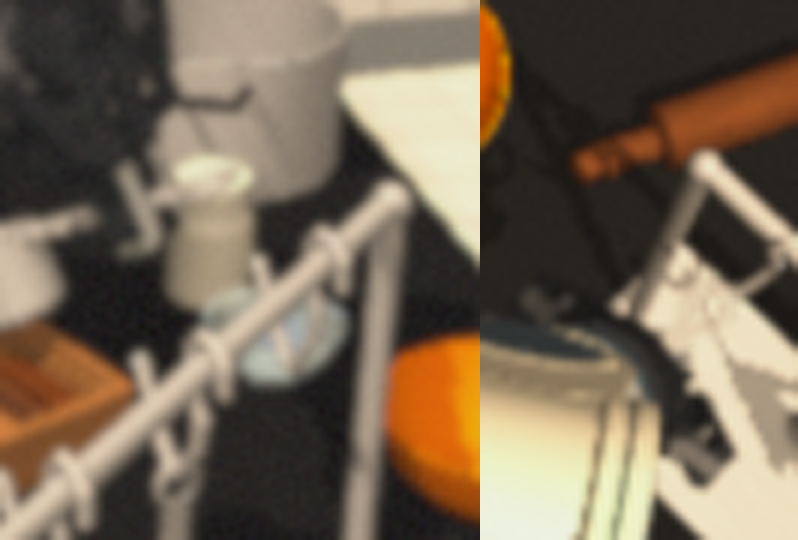

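```bash
python3 - <<'E'
from h import *
from scipy.optimize import least_squares
S=dict(np.load("/tmp/s3.npz"));T=dict(np.load("/tmp/t3.npz"))
loc={"o":(0,0,0),"t":(-41,0,-20),"s":(-16,0,-57.5)}
obs={"t":[(653.7,-173.4,251.8),(654.3,-179,251.5),(654.5,-175.9,253.3),(653.2,-175.1,248.4)],
"s":[(661,-198,217.6),(665,-195,219),(657.7,-199.8,215.2),(662.9,-194.9,215.7)],
"o":[(673.9,-213,269),(667.9,-219,277),(673.8,-211.7,267.4),(668.6,-217,275.7)]}
c=np.array([607.9,-274.6]);d=np.array([.72,.693])
def f(v,pix=True):
    w=lambda k:v[:3]+R.from_euler("z",v[3]).apply(loc[k]); r=[]
    for k,L in obs.items():
        for o in L:r+=list((w(k)-o)/4)
    q=w("o")[:2]-c; r+=[(q[0]*d[1]-q[1]*d[0])/1.5,(q@d-95)/4,(v[2]-272)/1.5]
    if pix: r+=list(proj(S,w("t"))-[308.7,193.7])+list((proj(T,w("t"))-[319,150])/1.5)
    return r
for px in(0,1):
    s=least_squares(f,[671,-214,272,-1.0],args=(px,));v=s.x
    print(v.round(2),np.degrees(v[3]).round(1),"cost",s.cost.round(1), np.degrees(np.sqrt(np.linalg.inv(s.jac.T@s.jac)[3,3])).round(1))
    w=lambda k:v[:3]+R.from_euler("z",v[3]).apply(loc[k])
    for k in loc: print(k,w(k).round(1),np.mean(obs[k],0).round(1),proj(S,w(k)).round(1),proj(T,w(k)).round(1))
# overlay: depth points of all three hooks, in bar frame, to check twist
for P in(S,T):
    w=world(P,np.ones((384,512),bool));o=R.from_euler("z",-HYAW).apply(w-[607.9,-274.6,272])
    for y0 in(-95,0,95):
        k=(abs(o[:,1]-y0)<35)&(o[:,0]<-9)&(o[:,0]>-50)&(o[:,2]<-8)&(o[:,2]>-62);a=o[k]
        if len(a)>5:
            g=np.polyfit(a[:,0],a[:,1]-y0,1);print(y0,len(a),"slope,intercept",g.round(2))
E
```

```text
[ 671.09 -212.97  272.4    -1.12] -64.3 cost 10.9 3.7
o [ 671.1 -213.   272.4] [ 671.  -215.2  272.3] [319.3 192.4] [331.3 139.9]
t [ 653.3 -176.   252.4] [ 653.9 -175.8  251.2] [306.9 193.1] [318.5 147.7]
s [ 664.2 -198.5  214.9] [ 661.6 -196.9  216.9] [312.9 210.1] [323.3 147.7]
[ 671.12 -213.39  272.21   -1.13] -65.0 cost 13.8 3.2
o [ 671.1 -213.4  272.2] [ 671.  -215.2  272.3] [319.4 192.6] [331.5 139.9]
t [ 653.8 -176.2  252.2] [ 653.9 -175.8  251.2] [307.1 193.2] [318.5 147.6]
s [ 664.4 -198.9  214.7] [ 661.6 -196.9  216.9] [313.1 210.2] [323.4 147.6]
-95 62 slope,intercept [ -0.47 -11.53]
0 51 slope,intercept [ -0.48 -12.01]
95 37 slope,intercept [ -0.43 -10.49]
-95 23 slope,intercept [-0.33 -6.42]
0 26 slope,intercept [-0.25 -4.42]
95 12 slope,intercept [-0.46 -9.74]
```

```bash
cat >> h.py <<'E'
HYAW=np.radians(-66.); HY=HYAW+np.pi; O=np.array([671.0,-213.3,272.2])
def hp(p,th,O=O): return tool(hook(p,O),scoopR(HY,np.radians(th)),0)
E
python3 - <<'E'
from h import *
for th,p in((30,(-61,0,14.6)),(30,(-29,0,-41)),(60,(-21,0,-54)),(82,(-18,0,-60)),(82,(-120,0,-60)),(0,(-61,0,15))):
    j=env.solve_ik(*hp(p,th)); print(th,None if j is None else np.round(j,2))
env.goto(*hp((-75,0,30),30))
c=np.array((-41,0,-20))-14*np.array((.5,0,-.866))
env.move_l(*hp(c,30),vel=100); print(env.get_force(),env.get_time())
see("scoop_eye");see("hook_tip")
S=env.capture("side");T=env.capture("top")
print(hook(c,O),proj(S,hook(c,O)),proj(S,hook((-41,0,-20),O)),proj(T,hook(c,O)),proj(T,hook((-41,0,-20),O)))
a=cv2.resize(S["color"][160:230,275:340,::-1],None,fx=8,fy=8,interpolation=cv2.INTER_CUBIC)
b=cv2.resize(T["color"][115:185,300:335,::-1],None,fx=8,fy=8,interpolation=cv2.INTER_CUBIC)
cv2.imwrite("pics/c4.png",np.hstack([a,b]))
E
```

```text
30 [-0.15  0.26 -0.04  0.97 -0.43  0.94]
30 [-0.2   0.31 -0.11  0.83 -0.42  0.89]
60 [-0.08  0.35 -0.49  0.05 -0.87  0.75]
82 [-0.05  0.57 -0.73 -1.   -1.08  0.27]
82 [ 0.13  0.53 -0.76 -0.83 -1.25  0.44]
0 [-0.32  0.42  0.35  1.51  0.    0.83]
[ 0.23049856 -0.34830303 -0.34776794] 13.6583
side scoop_eye [(0.56, [649.2, -171.5, 262.1])]
top scoop_eye [(0.66, [651.9, -168.7, 262.3])]
side hook_tip [(0.61, [334.8, 329.3, 2.7]), (0.47, [650.1, -173.7, 253.0])]
top hook_tip [(0.44, [653.2, -175.9, 248.9])]
[ 651.47664113 -169.44981803  264.324     ] [305.61658014 187.76118143] [307.22262383 193.10810581] [317.02237582 147.17121338] [318.38138578 147.39131866]
```

View pics/c4.png

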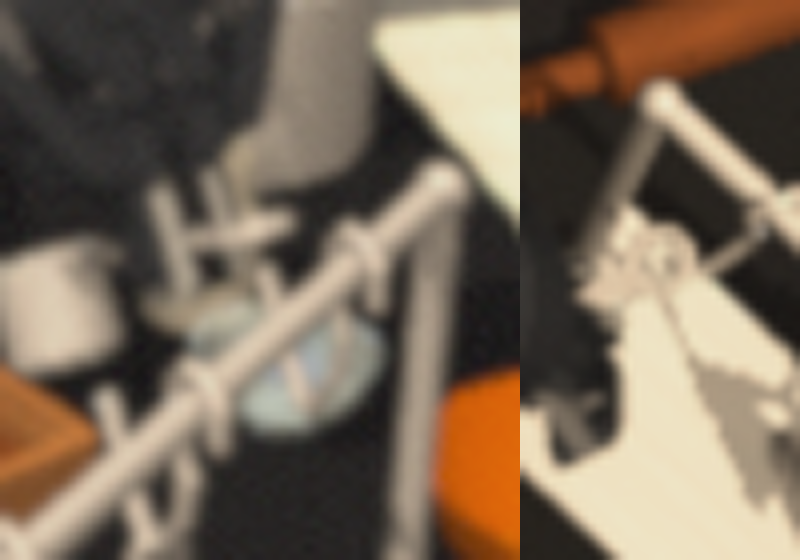

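```bash
python3 - <<'E'
from h import *
d=np.array((.5,0,-.866));t=np.array((-41,0,-20))
for s in(4,14,24):
    r=env.move_l(*hp(t+s*d,30),vel=50,stop_force=6); print(s,r,env.get_force().round(2),env.get_tool_pos().round(1))
    if r: break
see("scoop_eye");print(hook(t+s*d,O),env.get_time())
S=env.capture("side");T=env.capture("top")
a=cv2.resize(S["color"][160:230,275:340,::-1],None,fx=8,fy=8,interpolation=cv2.INTER_CUBIC)
b=cv2.resize(T["color"][115:185,300:335,::-1],None,fx=8,fy=8,interpolation=cv2.INTER_CUBIC)
cv2.imwrite("pics/c5.png",np.hstack([a,b]))
E
```

```text
4 False [-0.23  0.46 -1.23] [ 645.8 -157.3  213.3]
14 False [ 0.33  0.08 -0.23] [ 647.8 -161.8  204.7]
24 False [-0.53 -0.03 -1.1 ] [ 649.9 -166.4  195.9]
side scoop_eye []
top scoop_eye [(0.57, [660.1, -187.9, 229.1])]
[ 659.20463735 -186.80718173  231.416     ] 15.5667
```

View pics/c5.png

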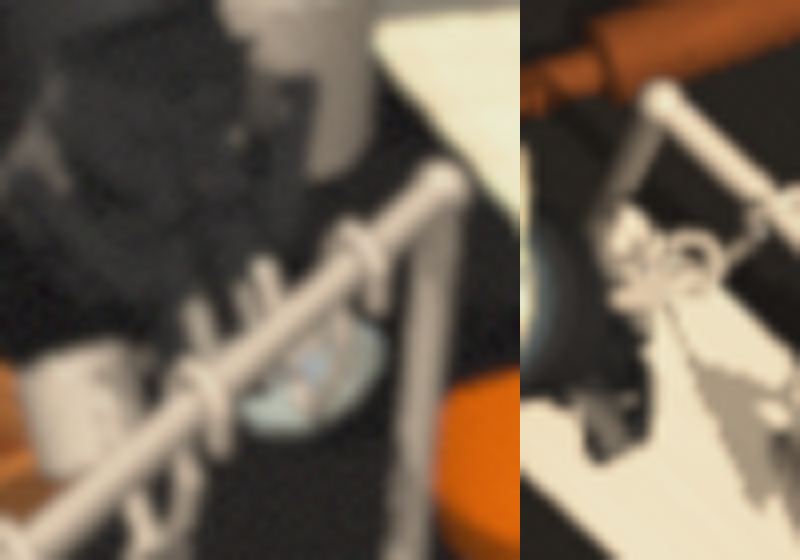

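```bash
python3 - <<'E'
from h import *
c0=np.array((-19.5,0,-35.3));c1=np.array((-17,0,-47.))
for th in(43,56,69,82):
    f=(th-30)/52; c=c0+f*(c1-c0); a=np.radians(th)
    eye=c-11*np.array((np.cos(a),0,np.sin(a)))
    r=env.move_l(*hp(eye,th),vel=50,stop_force=8)
    F=R.from_euler("z",-HYAW).apply(env.get_force()); print(th,r,eye.round(1),F.round(2),env.get_joint_positions().round(2),round(env.get_time(),1))
    if r: break
E
```

```text
43 False [-26.9   0.  -45.7] [-0.32  0.49 -0.19] [-0.13  0.3  -0.28  0.54 -0.62  0.87] 16.1
56 False [-24.4   0.  -50.3] [-0.11  1.01  0.07] [-0.09  0.32 -0.43  0.19 -0.81  0.79] 16.6
69 False [-21.6   0.  -54.3] [ 0.23 -0.48 -0.34] [-0.06  0.4  -0.59 -0.29 -0.98  0.61] 17.1
82 False [-18.5   0.  -57.9] [-1.11  0.25 -0.95] [-0.05  0.56 -0.73 -0.99 -1.09  0.27] 17.9
```

```bash
python3 - <<'E'
from h import *
p=env.get_tool_pos()
r=env.move_l(p-[0,0,14],vel=15,stop_force=3.5)
q=env.get_tool_pos();print(r,(q-p).round(2),R.from_euler("z",-HYAW).apply(env.get_force()).round(2),env.get_time())
S=env.capture("side");T=env.capture("top")
a=cv2.resize(S["color"][160:230,275:340,::-1],None,fx=8,fy=8,interpolation=cv2.INTER_CUBIC)
b=cv2.resize(T["color"][115:185,300:335,::-1],None,fx=8,fy=8,interpolation=cv2.INTER_CUBIC)
cv2.imwrite("pics/c6.png",np.hstack([a,b]))
E
```

```text
True [-0.4   0.36 -3.58] [-4.18  0.98  0.97] 18.3333
```

```bash
python3 - <<'E'
from h import *
hx=R.from_euler("z",HYAW).apply([1,0,0])
F=lambda:R.from_euler("z",-HYAW).apply(env.get_force()).round(2)
env.move_l(env.get_tool_pos()-1.5*hx,vel=15);print(F())
p=env.get_tool_pos();r=env.move_l(p-[0,0,8],vel=15,stop_force=4);q=env.get_tool_pos();print(r,(q-p).round(2),F(),env.get_time())
S=env.capture("side");T=env.capture("top")
a=cv2.resize(S["color"][160:230,275:340,::-1],None,fx=8,fy=8,interpolation=cv2.INTER_CUBIC)
b=cv2.resize(T["color"][115:185,300:335,::-1],None,fx=8,fy=8,interpolation=cv2.INTER_CUBIC)
cv2.imwrite("pics/c6.png",np.hstack([a,b]))
E
```

```text
[-0.68  0.42 -1.  ]
True [ 0.12 -0.09 -0.8 ] [-0.69 -0.14  2.5 ] 18.9583
```

View pics/c6.png

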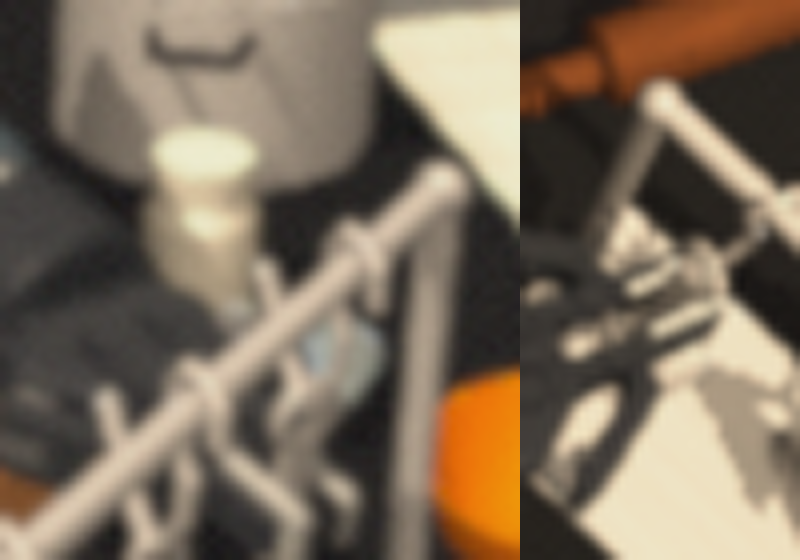

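```bash
python3 - <<'E'
from h import *
env.set_gripper(0.45); print(env.get_width(),env.get_force().round(2))
tz=R.from_quat(env.get_tcp_rot()).apply([0,0,1]);p=env.get_tool_pos()
env.move_l(p-30*tz,vel=50);env.move_l(p-100*tz,vel=100)
for l in("scoop_eye","scoop"): see(l)
print("seat",hook((-16,0,-57.5),O).round(1),env.get_time())
S=env.capture("side");
cv2.imwrite("pics/c7.png",cv2.resize(S["color"][160:280,255:355,::-1],None,fx=5,fy=5,interpolation=cv2.INTER_CUBIC))
E
```

```text
0.4528221973392108 [ 0.36 -0.39 -0.54]
side scoop_eye [(0.62, [659.6, -196.7, 210.1])]
top scoop_eye [(0.59, [665.5, -194.9, 210.2]), (0.16, [666.4, -195.1, 218.2])]
side scoop [(0.8, [668.5, -203.6, 81.3]), (0.26, [335.0, 332.4, -1.8])]
top scoop [(0.69, [671.5, -208.1, 79.9])]
seat [ 664.5 -198.7  214.7] 21.4333
```

View pics/c7.png

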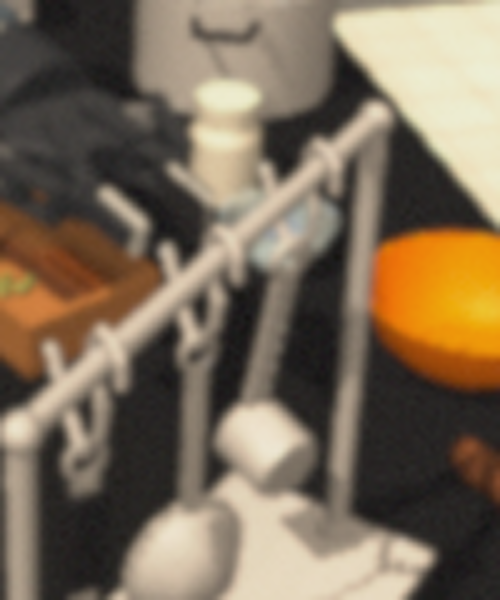

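```bash
python3 - <<'E'
from h import *
y=np.array([-.421,.907,0]);pull=np.array([486.2,331.6,0])
q=(R.from_euler("z",np.radians(114.9))*R.from_euler("x",np.pi)).as_quat()
env.move_l(env.get_tool_pos()+[-20,20,110],vel=150)
s=pull+45*y
env.goto([*s[:2],200],q); env.set_gripper(0)
see("lid_pull");see("spice_box")
r=env.move_l([*s[:2],42],q,vel=120,stop_force=10);print(r,env.get_time())
h=pull-116*y+17*y  # expected TCP at home
r=env.move_l([*(h+25*y)[:2],42],vel=60,stop_force=18);print(r,(env.get_tool_pos()-s).round(1),env.get_force().round(2))
if not r:
    r=env.move_l([*(h-10*y)[:2],42],vel=25,stop_force=25);p=env.get_tool_pos();print(r,"rel h",((p-h)@y).round(2),env.get_force().round(2))
print(env.get_time());see("lid_pull")
E
```

```text
side lid_pull [(0.68, [481.0, 335.0, 52.5])]
top lid_pull [(0.84, [484.2, 333.0, 54.3]), (0.42, [573.9, 140.1, 2.0])]
side spice_box [(0.61, [573.2, 140.1, -0.1])]
top spice_box [(0.74, [572.6, 140.6, 1.3])]
False 26.45
False [  50.  -107.9   42. ] [-0.03  0.76 -0.33]
True rel h 4.82 [-0.85  3.23  2.73]
29.5
side lid_pull [(0.97, [529.2, 230.7, 54.9])]
top lid_pull [(0.69, [654.5, -175.7, 253.4]), (0.55, [534.9, 231.5, 55.7])]
```

```bash
python3 - <<'E'
from h import *
y=np.array([-.421,.907,0]);pull=np.array([486.2,331.6,0]);h=pull-99*y
for k in range(2):
    r=env.move_l([*(h-12*y)[:2],42],vel=20,stop_force=28);p=env.get_tool_pos();f=env.get_force()
    print(r,((p-h)@y).round(2),f.round(2),env.get_time())
env.move_l(env.get_tool_pos()+12*y,vel=60); env.move_l(env.get_tool_pos()+[0,0,160],vel=150)
q=env.get_tcp_rot(); env.goto([480,60,330],[1,0,0,0]) if False else env.goto([420,330,300],q)
for n in("side","top"):
    P=env.capture(n)
    print(n,[(round(float(d["p"]),2),np.round(d["point"],1)) for d in env.mark_of(P,"lid_pull")[:2]])
    w=world(P,np.ones((384,512),bool)); b=R.from_euler("z",-np.radians(24.9)).apply(w-[573.3,140.3,0])
    k=(b[:,2]>46)&(b[:,2]<65)&(abs(b[:,0])<45)&(abs(b[:,1]-100)<30);print("pull by",k.sum(),b[k].mean(0).round(1),b[k][:,1].min(),b[k][:,1].max())
    k=(b[:,2]>31)&(b[:,2]<46)&(abs(b[:,0])<70)&(abs(b[:,1])<180);print("box by",k.sum(),np.percentile(b[k][:,1],[0.5,2,98,99.5]).round(1))
    cv2.imwrite(f"pics/e_{n}.png",P["color"][:,:,::-1])
    if n=="side":A=P["color"][170:260,190:350,::-1]
    else:B=P["color"][110:240,145:405,::-1]
cv2.imwrite("pics/c8.png",np.vstack([cv2.resize(A,(520,292)),cv2.resize(B,(520,260))]))
see("scoop_eye");see("glass_bowl");see("jar");print(env.get_time())
E
```

```text
True 4.91 [-1.2   4.26  3.04] 30.125
True 4.99 [-1.61  4.84  3.19] 30.55
side [(0.66, array([529.4, 232.4,  53.5])), (0.55, array([766. , 224.4,   2.8]))]
pull by 46 [ 0.9 95.8 51. ] 88.79563442635744 106.72640350024659
box by 1168 [-115.6 -114.6  103.9  113.4]
top [(0.74, array([534.5, 231.1,  53. ]))]
pull by 60 [ 0.9 97.5 53.2] 91.56555679660951 103.6768441232695
box by 1840 [-113.3 -109.9  111.7  114.7]
side scoop_eye [(0.82, [662.1, -197.0, 207.0])]
top scoop_eye [(0.71, [663.2, -196.1, 208.4]), (0.6, [655.2, -172.7, 252.6])]
side glass_bowl [(0.72, [334.6, 326.9, -0.4]), (0.55, [777.3, 122.7, -2.8])]
top glass_bowl [(0.74, [776.7, 122.9, -2.7]), (0.63, [333.7, 328.5, -5.0])]
side jar [(0.6, [764.9, 222.7, 2.9])]
top jar [(0.63, [770.1, 224.1, -3.3])]
33.5917
```

View pics/c8.png

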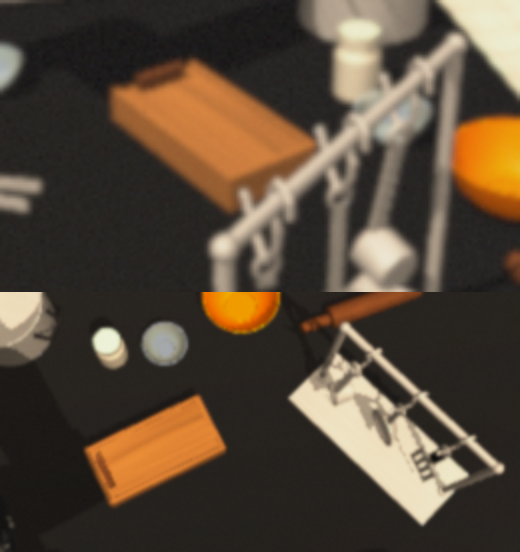

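```bash
python3 -c "
from rig import env
print(env.hand_in())"
```

```text
the job is handed in; nothing more can be done
None
```

The scoop hangs by its eye on the empty hook, and the lid is pushed home against its stop (pull at about 97 mm, as specified). The bowls and jar are still where they stood, and the job was handed in at about 34 s.

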